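# Let a chimney stack out of the lever hopper

## Task

Press the hopper's wooden lever pad all the way down with the fingertips so that the linked lid lifts and the chimney stack rolls out into the pocket at the far end of the trough. Then ease the lever back up so that the lid comes down gently and shuts without slamming, and let go. Touch only the lever: do not touch the lid or the stack, and leave the other things on the table where they are.

Things in the scene. Friction and masses are not known exactly. Their poses are not given: they have to be found in the camera images.
- hopper: Fixed grey hopper on a 270 x 130 mm base. Origin on the table under the lever shaft; z up, x away from the lever along the trough. Shaft along y, 110 mm high, bearings 127 mm high. Cheeks (105 mm high) at x = 10 to 117 mm, then an open trough (sides 79 mm high), its floor sloping to a pocket at x = 165 to 205 mm, floor 45 mm high. The lever reaches out to -x; the base ends at x = -50 mm.
- lever_pad (a point): Centre of the top of the wooden lever pad (60 mm along hopper y, 44 mm long, 10 mm thick), 130 mm from the shaft axis: press here. At rest at hopper x = -125 mm, 147 mm high, outer end tilted 0.25 rad up; fully down at x = -127 mm, 83 mm high, tilted 0.25 rad down: a straight downward press of 64 mm follows it.
- lever (a joint): Angle of lever and lid, fixed on one shaft: 0 rad at rest, lid shut; 0.5 rad at the firm stop, lever fully down, lid fully lifted. Pressing takes 1 to 4 N at the pad. It does not stay down: the lid's weight brings it back, following a finger that is raised slowly; let go, it drops at over 2 rad/s and slams.
- lid: Steel lid on the lever's shaft, 120 x 70 mm with a slot over the stack; a lip hanging from its far edge holds the stack back. Origin on the shaft axis, 110 mm above the table, midway between the bearings; it extends along hopper +x. The stack is free once it has lifted about 0.25 rad. Not to be touched.
- stack: Nickel-silver chimney stack: plain tube 24 mm in diameter, 44 mm long, axis (its y) across the trough; origin at its centre. Starts behind the lip at hopper x = 99 mm, rolls out by itself within about a second and comes to lie in the pocket, hopper x = 177 to 193 mm, 57 mm high. It turns as it rolls. Not to be touched.
- cab: Bystander, loose, stands on the table in one of four places beside the hopper; to be left where it is. A half-built black locomotive cab 80 x 78 x 82 mm; origin at the centre of its underside.
- die: Bystander, loose, stands on the table in one of four places beside the hopper; to be left where it is. A grey steel riveting die, 60 x 45 mm block with a punch on top, 52 mm high; origin at the centre of its underside.
- crane: Bystander, loose, stands on the table in one of four places beside the hopper; to be left where it is. A yellow plastic toy crane, base 70 x 50 mm, jib up to 115 mm high; origin at the centre of its underside.
- burnisher: Bystander, loose, stands on the table in one of four places beside the hopper; to be left where it is. A wooden-handled burnisher lying flat, 155 mm long, 24 mm thick; origin on the table under its middle.

How it is judged:
On the way, in this order (a step that is already met when the one before it is completed fails the run):
1. the lever is held right down and the lid is lifted (value of joint lever above 0.42 rad), for 0.2 s.
2. the lid is shut again (value of joint lever below 0.03 rad), for 0.2 s.
At the end, for the whole second after the job is handed in: The lid is shut (lever within 0.03 rad of rest) and the stack lies at rest in the pocket at the trough's far end (its centre between x = 165 and 207 mm of the hopper) (x of stack in the frame of hopper between 0.165 and 0.207 m and y of stack in the frame of hopper between -0.02 and 0.02 m and z of stack in the frame of hopper between 0.045 and 0.07 m and value of joint lever below 0.03 rad and linear speed of stack below 0.03 m/s); the robot touches nothing.
It fails at once if the lid drops or slams (the lever returns faster than 1 rad/s anywhere below 0.35 rad) (velocity of joint lever below -1 rad/s and value of joint lever below 0.35 rad).
It fails at once if the robot touches the lid (contact force between any of the fingers, the arm and lid above 0.3 N).
It fails at once if the robot touches the stack, or the stack is lifted (contact force between any of the fingers, the arm and stack above 0.2 N or height (world z) of stack above 0.12 m).
It fails at once if a bystander is moved more than 15 mm (distance of any of cab, die, crane, burnisher from where it was at the start of the episode above 0.015 m).
It also fails if it takes over 40 s, if anything falls off the work surface, if the arm or the gripper's body presses on something with over 40 N, if the wrist force passes 120 N, or if a joint passes its speed limit or range.

## Robot

A 6-joint arm with a two-finger parallel gripper is mounted at the origin on the work surface. World frame = base frame: x ahead of the robot, y to its left, z up, the work surface at z = 0. Lengths are in m, angles in rad, forces in N, time in s.
With the tool pointing down it reaches from about 0.275 to 0.85 m from the base axis. Payload 5.2 kg.
Tool frame: the origin (TCP) lies at the very end of the fingers, on their centre line; the grasp point (between the pads) lies 19 mm behind it; z points along the fingers, y is the line along which they close (so a half turn about z gives the same grasp; the last joint's range is limited). The gripper opens to 85 mm and grips with 20 to 120 N. Pads are 22 mm wide; open, the fingers measure 114 mm over their backs; the gripper's body (76 mm by 85 mm) begins 54 mm behind the grasp point. The pads swing forward as they close: fully open they stand 13 mm farther back than shut.
Start: joints at [0.927, 0.259, 1.535, -0, 1.348, -0.203], TCP at [0.235, 0.497, 0.231] pointing down, gripper open.
Joint ranges: [-3.14, 3.14], [-0.91, 2.08], [0.19, 2.58], [-1.22, 4.36], [0.22, 2.71], [-3.12, 3.12]. Speed limits (rad/s): [2.57, 2.57, 3.14, 3.14, 3.14, 3.14].

## Interface

Orientations are given as a rotation vector (axis times angle).
In Python, from rig import get_state, snapshot, job_done, masks_of gives the robot as it stands.
- The arm moves only by the shell command python3 -m jog 'ROWS'. ROWS is text: rows parted by semicolons, each of 7 numbers parted by spaces: the shift along the tool's x, y, z in m, then the turn, a rotation vector about the tool's x, y, z in degrees, then the opening, from 0 (shut) to 1 (fully open). A call has exactly 10 rows; each row shifts and turns the commanded pose from where the row before left it, along the tool's axes as they then stand; what a row does not reach is not made up. A row lasts 1/8 s, in which the tool goes at most 62.5 mm and 10.7 degrees, less where a joint would pass 70% of its speed; a pose out of reach is approached as far as the arm can. A call is refused whole if a number of a shift passes 0.0625 or a number of a turn 10.7, either way. A call with a gripper value outside its range is refused whole. The fingers move at their own pace and stop on an object; the grip force is fixed at half the most. Time passes only in rows, so rows that do not move let the fingers close, or fill a call up. It gives the time, the measured TCP pose, the force, the opening and the grip force at its end, in the units of the state.
- get_state(): the state, without advancing time (a new reading comes with each control period).
- snapshot(name): name is "side" or "top"; returns a dict with "color" (400x640x3 uint8, red, green, blue), "camera_matrix" (3x3 intrinsics, pixels), "rvec" (rotation vector, rad) and "tvec" (3), from world to camera coordinates, as OpenCV has them. Camera axes: x right, y down, z forward; pixel columns grow to the right and rows downward; lengths in m; the calibration is good to about 2 mm. A picture is of the moment at which its call begins. There is no depth.
- job_done(): hands the job in; it is judged then, once.
Trained networks look in a picture, given as the dict that the camera call returned (one of the last four; its "shot" number tells which), for a name from the list of things; names that differ only in an ending like _2 or _b are one class to them, and where a whole thing is asked for, a point or a joint stands for the part that bears it (a point fixed in the world has none). Each returns a list of dicts, best first, with "conf" (0 to 1); they miss things now and then, are a little off and sometimes report something else, mostly with a low value. They report only what shows in the picture. A call takes as long as a camera call.
- masks_of(picture, name): "pixels" (400x640 bool, what is visible of it) and "location" ([column, row] in pixels, amid what is visible of it).
The state is a dict: "time_s": time; "joints": joint angles; "qvel": joint speeds; "joint_torque": joint torques, N m; "tcp_pos": TCP position; "tool_rot": TCP orientation; "force": force on the tool from outside, world axes, zero at the start; "moment": the same for the moment, N m; "width": finger opening in m; "gripper_force": force on a finger pad.
Only numpy, scipy, OpenCV 4.12 (cv2) and the standard library are available. Lean on these libraries where they do the work, as an engineer would, in place of code of your own. Each camera call takes 0.05 s, during which the arm holds its last target. There are 200 camera calls.

## Working session

There is one attempt and no reset: what is moved stays moved. The work goes in short steps, Python scripts to look and compute and a shell command to move; the robot and the scene stay as the last step left them, time stands still between calls to the robot, and variables do not carry over. Pictures are saved under pics/ and viewed, at most 10 in all, crops included, and the job is handed in when it is done.

```bash
mkdir -p pics
cat > h.py <<'E'
import numpy as np,cv2
from rig import *
def cam(s):
    R=cv2.Rodrigues(np.array(s["rvec"],float))[0];return np.array(s["camera_matrix"],float),R,np.array(s["tvec"],float).ravel()
def ray(s,px,z):
    K,R,t=cam(s);d=R.T@np.linalg.solve(K,[px[0],px[1],1]);c=-R.T@t
    return c+d*(z-c[2])/d[2]
def proj(s,P):
    K,R,t=cam(s);return cv2.projectPoints(np.array(P,float).reshape(-1,3),R,t,K,None)[0].reshape(-1,2)
E
python3 - <<'E'
from h import *
for n in("top","side"):
    s=snapshot(n);cv2.imwrite(f"pics/{n}0.png",s["color"][:,:,::-1])
    K,R,t=cam(s);print(n,(-R.T@t).round(3))
    for o in("lever_pad","hopper","lid","stack","cab","die","crane","burnisher"):
        for m in masks_of(s,o)[:1]:
            r=cv2.minAreaRect(np.argwhere(m["pixels"])[:,::-1].astype(np.float32))
            print(o,round(m["conf"],2),np.round(m["location"]),np.round(r[0]),np.round(r[1]),round(r[2]),ray(s,m["location"],{"lever_pad":.147,"lid":.12}.get(o,.03)).round(3))
st=get_state();print(st["time_s"],st["tcp_pos"],st["tool_rot"])
E
```

```text
top [0.496 0.03  0.828]
lever_pad 0.73 [306. 282.] [307. 266.] [94. 53.] 75 [0.49  0.073 0.147]
hopper 0.68 [296. 206.] [297. 219.] [192.  64.] 76 [0.636 0.104 0.03 ]
lid 0.65 [277. 192.] [288. 195.] [61. 39.] 76 [0.645 0.131 0.12 ]
stack 0.66 [284. 182.] [284. 181.] [10. 16.] 76 [0.686 0.13  0.03 ]
cab 0.93 [380. 244.] [380. 242.] [44. 47.] 74 [ 0.563 -0.063  0.03 ]
die 0.83 [237. 280.] [239. 280.] [31. 25.] 73 [0.49  0.215 0.03 ]
crane 0.88 [360. 158.] [360. 149.] [25. 61.] 10 [ 0.738 -0.025  0.03 ]
burnisher 0.66 [238. 281.] [239. 280.] [31. 25.] 72 [0.487 0.213 0.03 ]
side [0.594 0.698 0.618]
lever_pad 0.83 [402. 212.] [393. 208.] [35. 83.] 65 [0.506 0.107 0.147]
hopper 0.61 [327. 250.] [346. 244.] [ 82. 195.] 79 [0.65  0.104 0.03 ]
lid 0.8 [330. 230.] [328. 225.] [25. 55.] 81 [0.64  0.141 0.12 ]
cab 0.77 [372. 196.] [368. 201.] [46. 40.] 90 [ 0.555 -0.094  0.03 ]
die 0.97 [406. 303.] [406. 305.] [30. 33.] 65 [0.493 0.229 0.03 ]
crane 0.78 [292. 209.] [290. 202.] [54. 31.] 78 [ 0.747 -0.029  0.03 ]
burnisher 0.88 [330. 328.] [322. 326.] [13. 87.] 77 [0.627 0.294 0.03 ]
0.9 [0.23465656 0.49742718 0.23134079] [6.86802774e-01 3.06555114e+00 7.99276542e-05]
```

View pics/top0.png

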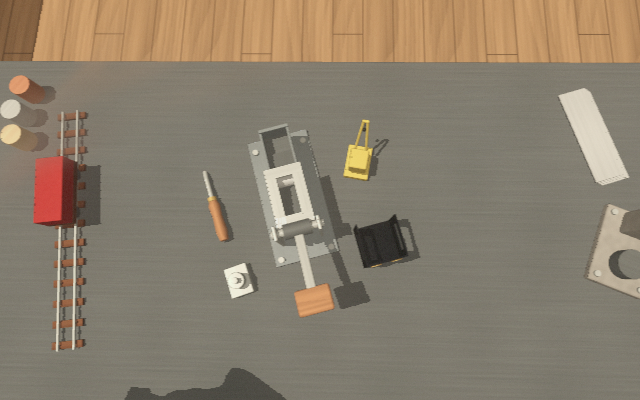

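View pics/side0.png

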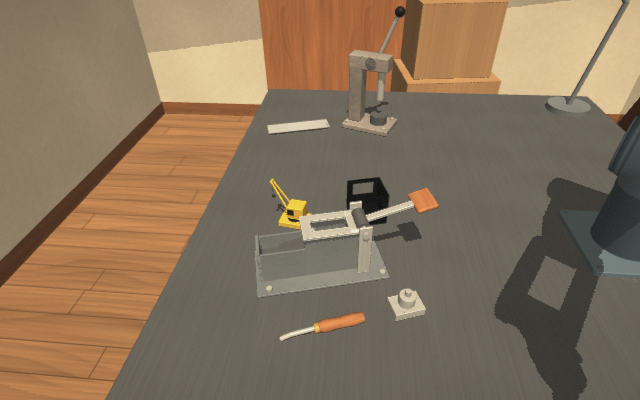

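Run:
```python
from h import *
from scipy.optimize import least_squares
S={n:snapshot(n) for n in("top","side")};win={"top":(285,275,345,325),"side":(405,180,445,220)}
obs={}
for n,s in S.items():
    hsv=cv2.cvtColor(s["color"],cv2.COLOR_RGB2HSV);m=cv2.inRange(hsv,(3,100,90),(18,255,255))
    x0,y0,x1,y1=win[n];w=np.zeros_like(m);w[y0:y1,x0:x1]=m[y0:y1,x0:x1]
    p=np.argwhere(w)[:,::-1].astype(np.float32);obs[n]=p.mean(0);r=cv2.minAreaRect(p);print(n,len(p),obs[n],cv2.boxPoints(r).round().tolist())
f=lambda P:np.concatenate([proj(S[n],P)[0]-obs[n] for n in S])
P=least_squares(f,[.47,.07,.14]);print("tri",P.x.round(4),P.fun.round(1),"top@.147",ray(S["top"],obs["top"],.147).round(4))
A,B=[ray(S["top"],p,z) for p,z in(((315,300),.147),((297,230),.125))]
print("yaw",np.degrees(np.arctan2(*(B-A)[[1,0]])), B-A)
a=[ray(S["top"],p,.006) for p in((281,260),(255,152))];print("yaw screws",np.degrees(np.arctan2(*(a[1]-a[0])[[1,0]])))
st=get_state();R=cv2.Rodrigues(st["tool_rot"])[0]
print(R.round(3)); print("tool delta to pad", (R.T@(P.x-st["tcp_pos"])).round(4))
```

```text
top 960 [313.74896 299.97083] [[292.0, 292.0], [328.0, 282.0], [335.0, 308.0], [300.0, 318.0]]
side 501 [422.91815 200.08183] [[407.0, 194.0], [427.0, 183.0], [439.0, 206.0], [419.0, 217.0]]
tri [0.4606 0.0598 0.1409] [ 0.1 -0.3  0.4  0. ] top@.147 [0.4604 0.0597 0.147 ]
yaw 16.53483254225878 [ 0.11727251  0.03481527 -0.022     ]
yaw screws 15.718402792253764
[[-0.904  0.427  0.   ]
 [ 0.427  0.904  0.   ]
 [-0.     0.    -1.   ]]
tool delta to pad [-0.391  -0.2994  0.0904]
```

```bash
python3 -m jog '-.0391 -.03 0 0 0 0 0;-.0391 -.03 0 0 0 0 0;-.0391 -.03 0 0 0 0 0;-.0391 -.03 0 0 0 0 0;-.0391 -.03 0 0 0 0 0;-.0391 -.03 0 0 0 0 0;-.0391 -.03 0 0 0 0 0;-.0391 -.03 0 0 0 0 0;-.0391 -.03 0 0 0 0 0;-.0391 -.03 0 0 0 0 0'
python3 -m jog '0 0 0 0 0 -8.2 0;0 0 0 0 0 -8.2 0;0 0 0 0 0 -8.2 0;0 0 0 0 0 -8.2 0;0 0 0 0 0 -8.2 0;0 0 .02 0 0 0 0;0 0 .02 0 0 0 0;0 0 .02 0 0 0 0;0 0 0 0 0 0 0;0 0 0 0 0 0 0'
python3 - <<'E'
from h import *
s=snapshot("side");cv2.imwrite("pics/side1.png",cv2.resize(s["color"][100:330,240:540,::-1],None,fx=2.5,fy=2.5))
st=get_state();R=cv2.Rodrigues(st["tool_rot"])[0];print(R.round(3),st["tcp_pos"],st["force"],st["width"],"delta",(R.T@(np.array([.4605,.0598,.147])-st["tcp_pos"])).round(4))
E
```

```text
time_s: 2.25
tcp_pos: [0.4609, 0.0577, 0.2316]
tool_rot: [0.687, 3.065, 0.0]
force: [1.8, 0.2, -0.6]
width: 0.0001
gripper_force: 0.0
time_s: 3.5
tcp_pos: [0.4607, 0.0592, 0.172]
tool_rot: [-0.43, 3.111, -0.0]
force: [1.3, 0.3, -0.1]
width: -0.0002
gripper_force: 0.0
[[-0.962 -0.271  0.002]
 [-0.271  0.962 -0.   ]
 [-0.002 -0.001 -1.   ]] [0.4609475  0.05922273 0.17225776] [-0.49758375  0.08777172  0.34450679] -2.5376381058074057e-05 delta [0.0003 0.0007 0.0253]
```

View pics/side1.png

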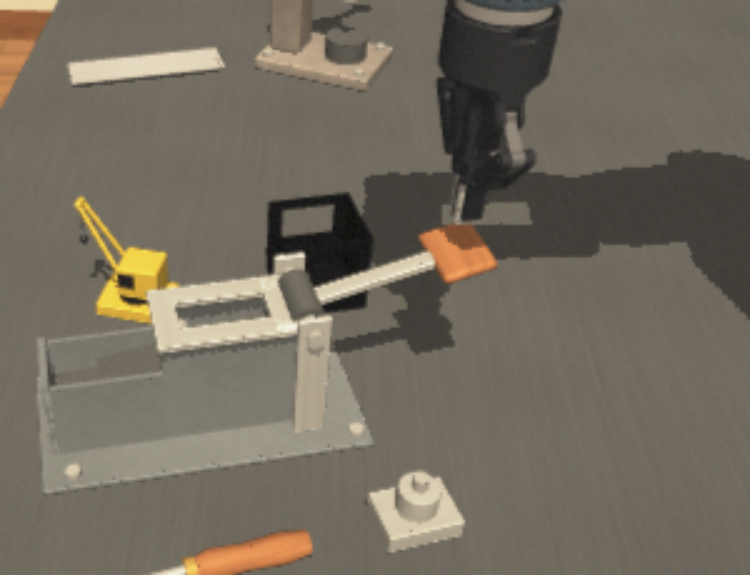

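The picture shows the closed fingertips right over the pad's middle (crop about (465,222)). I press next.

```bash
python3 -m jog '0 0 .008 0 0 0 0;0 0 .008 0 0 0 0;0 0 .008 0 0 0 0;0 0 .008 0 0 0 0;0 0 .008 0 0 0 0;0 0 .008 0 0 0 0;0 0 .008 0 0 0 0;0 0 .008 0 0 0 0;0 0 .008 0 0 0 0;0 0 .008 0 0 0 0'
python3 -m jog '0 0 .001 0 0 0 0;0 0 .001 0 0 0 0;0 0 .001 0 0 0 0;0 0 .001 0 0 0 0;0 0 .001 0 0 0 0;0 0 .001 0 0 0 0;0 0 0 0 0 0 0;0 0 0 0 0 0 0;0 0 0 0 0 0 0;0 0 0 0 0 0 0'
python3 - <<'E'
from h import *
s=snapshot("side");cv2.imwrite("pics/side2.png",cv2.resize(s["color"][100:330,240:540,::-1],None,fx=2.5,fy=2.5))
E
```

```text
time_s: 4.8
tcp_pos: [0.4612, 0.0595, 0.0911]
tool_rot: [-0.43, 3.11, 0.0]
force: [1.2, 1.0, 2.3]
width: 0.0001
gripper_force: 1.3
time_s: 6.05
tcp_pos: [0.4603, 0.0592, 0.0853]
tool_rot: [0.43, -3.112, 0.0]
force: [0.9, -0.1, 2.8]
width: -0.0002
gripper_force: 1.0
```

View pics/side2.png

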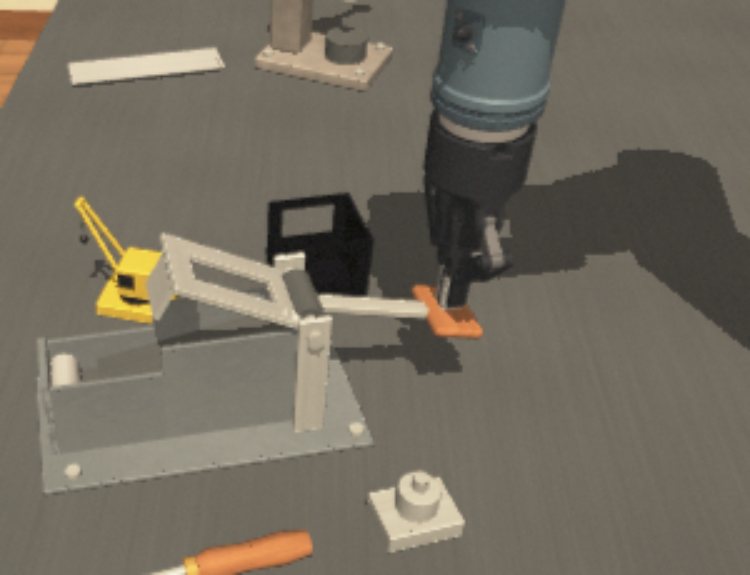

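The lid is lifted and the stack is in the pocket (crop (65,370)). I go a little further until the stop shows in the force.

```bash
python3 -m jog '0 0 .001 0 0 0 0;0 0 .001 0 0 0 0;0 0 .001 0 0 0 0;0 0 0 0 0 0 0;0 0 0 0 0 0 0;0 0 0 0 0 0 0;0 0 0 0 0 0 0;0 0 0 0 0 0 0;0 0 0 0 0 0 0;0 0 0 0 0 0 0'
```

```text
time_s: 7.35
tcp_pos: [0.4606, 0.0593, 0.0837]
tool_rot: [-0.43, 3.111, -0.001]
force: [-2.4, -1.2, 16.1]
width: 0.0
gripper_force: 8.1
```

The stop is felt (16 N). Now I ease the lever up.

```bash
for i in 1; do python3 -m jog '0 0 -.003 0 0 0 0;0 0 -.003 0 0 0 0;0 0 -.003 0 0 0 0;0 0 -.003 0 0 0 0;0 0 -.003 0 0 0 0;0 0 -.003 0 0 0 0;0 0 -.003 0 0 0 0;0 0 -.003 0 0 0 0;0 0 -.003 0 0 0 0;0 0 -.003 0 0 0 0'; done
python3 -m jog '0 0 -.003 0 0 0 0;0 0 -.003 0 0 0 0;0 0 -.003 0 0 0 0;0 0 -.003 0 0 0 0;0 0 -.003 0 0 0 0;0 0 -.003 0 0 0 0;0 0 -.002 0 0 0 0;0 0 -.002 0 0 0 0;0 0 -.002 0 0 0 0;0 0 -.002 0 0 0 0'
python3 -m jog '0 0 -.0015 0 0 0 0;0 0 -.0015 0 0 0 0;0 0 -.0015 0 0 0 0;0 0 -.0015 0 0 0 0;0 0 -.0015 0 0 0 0;0 0 -.0015 0 0 0 0;0 0 -.0015 0 0 0 0;0 0 -.0015 0 0 0 0;0 0 -.0015 0 0 0 0;0 0 -.0015 0 0 0 0'
```

```text
time_s: 8.6
tcp_pos: [0.4603, 0.0594, 0.1126]
tool_rot: [-0.43, 3.112, 0.0]
force: [-1.5, 0.1, 2.4]
width: 0.0001
gripper_force: 1.2
time_s: 9.85
tcp_pos: [0.4603, 0.0592, 0.1384]
tool_rot: [0.43, -3.112, 0.0]
force: [1.8, 1.7, 1.6]
width: -0.0003
gripper_force: 1.0
time_s: 11.1
tcp_pos: [0.4596, 0.0593, 0.153]
tool_rot: [0.43, -3.111, -0.0]
force: [-0.5, 0.5, -0.1]
width: -0.0002
gripper_force: 0.0
```

Force is gone at 153 mm; clear and check.

```bash
python3 -m jog '0 0 -.002 0 0 0 0;0 0 -.002 0 0 0 0;0 0 -.003 0 0 0 0;0 0 -.01 0 0 0 0;0 0 -.015 0 0 0 0;0 0 -.015 0 0 0 0;0 0 -.015 0 0 0 0;0 0 0 0 0 0 0;0 0 0 0 0 0 0;0 0 0 0 0 0 0'
python3 - <<'E'
from h import *
s=snapshot("side");cv2.imwrite("pics/side3.png",cv2.resize(s["color"][100:330,240:540,::-1],None,fx=2.5,fy=2.5))
E
```

```text
time_s: 12.35
tcp_pos: [0.4598, 0.0593, 0.2147]
tool_rot: [0.43, -3.111, -0.001]
force: [0.7, -0.7, -0.4]
width: 0.0
gripper_force: 0.0
```

View pics/side3.png

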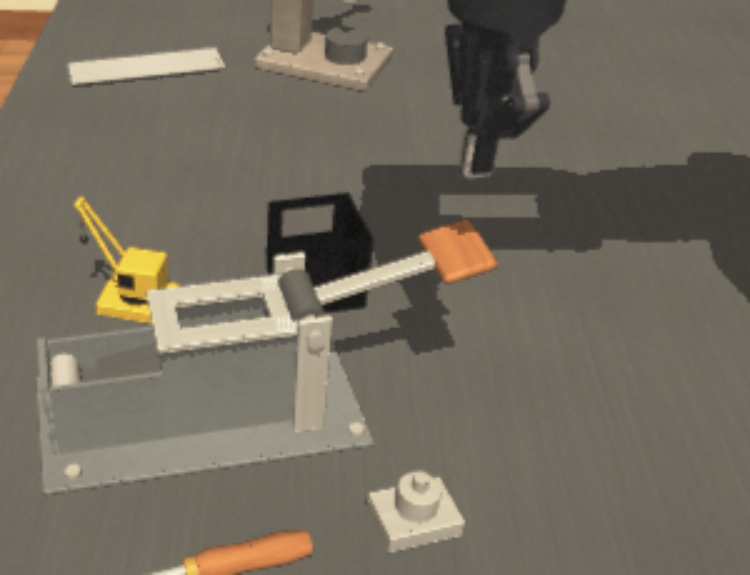

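The lid is shut just as it was at the start (pad at (458,250)), the stack is in the pocket at (65,370), and the fingers are clear.

```bash
python3 -c "from rig import *;print(job_done())"
```

```text
the job is handed in; nothing more can be done
None
```

I pressed the lever to its stop, the stack rolled into the pocket, and I eased the lid shut and handed the job in with the arm clear; no verdict came back, but the last picture showed the lid shut and the stack in the pocket.

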